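# Fetch the strap pattern from under the stock in the tray

## Robot

A 6-joint arm with a two-finger parallel gripper is mounted at the origin on the work surface. World frame = base frame: x ahead of the robot, y to its left, z up, the work surface at z = 0. Lengths are in m, angles in rad, forces in N, time in s.
With the tool pointing down it reaches from about 0.3 to 0.875 m from the base axis. Payload 6.4 kg.
Tool frame: the origin (TCP) lies where the fingers leave the gripper's body, on its centre line; the fingertips stand 73 mm ahead of it and the grasp point (between the pads) lies 54 mm ahead of it; z points along the fingers, y is the line along which they close (so a half turn about z gives the same grasp; the last joint's range is limited). The gripper opens to 85 mm and grips with 20 to 120 N. Pads are 22 mm wide; open, the fingers measure 114 mm over their backs; the gripper's body (76 mm by 85 mm) begins 54 mm behind the grasp point. The pads swing forward as they close: fully open they stand 13 mm farther back than shut.
Start: joints at [1.139, 0.181, 1.607, -0, 1.354, -0.206], TCP at [0.129, 0.56, 0.304] pointing down, gripper open.
Joint ranges: [-2.99, 2.99], [-0.89, 2.07], [0.3, 2.58], [-1.14, 4.28], [0, 2.63], [-3.12, 3.12]. Speed limits (rad/s): [2.57, 2.57, 3.01, 3.14, 3.14, 3.14].

## Interface

Orientations are given as a unit quaternion [w, x, y, z].
In Python, from bench import ctrl gives the robot as it stands.
- The arm moves only by the tool carry_out, never from a script. Its argument "steps" is one flat list of numbers, 7 for each row, row after row: the shift along the tool's x, y, z in m, then the turn, a rotation vector about the tool's x, y, z in rad, then the opening, from 0 (shut) to 1 (fully open). In form: [dx, dy, dz, wx, wy, wz, claw, dx, dy, dz, wx, wy, wz, claw, ...]. A call has 1 to 20 rows; each row is the pose to reach, as a shift and turn from the pose commanded when the call began, along the tool's axes at that moment; what a row does not reach only later rows make up. A row lasts 1/10 s, in which the tool goes at most 50 mm and 8.59 degrees, less where a joint would pass 70% of its speed; a pose out of reach is approached as far as the arm can. A call with a gripper value outside its range is refused whole. The fingers move at their own pace and stop on an object; the grip force is fixed at half the most. Time passes only in rows, so rows that repeat a pose let the fingers close. It gives the time, the measured TCP pose, the force, the opening and the grip force at its end, in the units of the state.
- ctrl.get_obs(): the state, without advancing time (a new reading comes with each control period).
- ctrl.camera(name): name is "scene" or "side" or "wrist"; returns the picture (384x512x3 uint8, red, green, blue); there is no depth.
- ctrl.camera_params(name): a dict with "vertical_fov" (degrees; the focal length in pixels is half the picture's height over the tangent of half this angle, whatever the lens; pixels are square), "cx", "cy" (the principal point, pixels), "cam_to_world" (4x4, takes a point from camera to world coordinates); the wrist camera has in their place "hand_eye" (4x4, takes a point from camera to tool coordinates, whose origin is the TCP and whose axes are the flange's). Camera axes: x right, y down, z forward; pixel columns grow to the right and rows downward; lengths in m; the calibration is good to about 2 mm. A picture is of the moment at which its call begins: read the wrist's pose just before it. camera_params takes no time and is no camera call.
- ctrl.hand_in(): hands the job in; it is judged then, once.
The state is a dict: "time_s": time; "q": joint angles; "dq": joint speeds; "joint_efforts": joint torques, N m; "eef_pos": TCP position; "eef_rot": TCP orientation; "wrist_force": force on the tool from outside, world axes, zero at the start; "torque": the same for the moment, N m; "opening": opening from 0.0 (shut) to 1.0 (fully open); "grasp_force": force on a finger pad.
Only numpy, scipy, OpenCV 4.12 (cv2) and the standard library are available. Lean on these libraries where they do the work, as an engineer would, in place of code of your own. Each camera call takes 0.05 s, during which the arm holds its last target. There are 200 camera calls.

## Task

The aluminium strap pattern lies at the bottom of the yellow tray under the red tin, the green-capped jar and the blue rivet box. First stand all three upright, together, on the grey mat; then lay the pattern flat inside the dark outline on the wooden cutting block, lengthwise, either end first. Finally put the three back in the tray, each standing upright wholly on the pad of its own colour (tin on red, jar on green, rivet box on blue), without ever knocking one over.

Things in the scene. Friction and masses are not known exactly. Their poses are not given: they have to be found in the camera images.
- tin: round wax tin, red, with a steel band and a white disc on its lid, 50 mm diameter, 40 mm tall, 0.12 kg or so. It starts standing on the pattern in the tray, in any order in a row about 75 mm apart, its foot 17 mm above the bench. Origin: centre of its underside, z up
- jar: round glass jar of brass eyelets with a green cap, 47 mm diameter, 60 mm tall, straight-sided, 0.13 kg or so. It starts standing on the pattern in the tray, in any order in a row about 75 mm apart, its foot 17 mm above the bench. Origin: centre of its underside, z up
- rivet_box: closed blue box with a dark band and a small brass square on its top, 46 x 46 mm, 45 mm tall, 0.15 kg or so. It starts standing on the pattern in the tray, in any order in a row about 75 mm apart, its foot 17 mm above the bench, its sides roughly square to the tray. Origin: centre of its underside, x and y square to its sides, z up
- pattern: flat aluminium strap pattern: a bar with half-round ends, 230 mm long (x), 56 mm wide (y), 10 mm thick, symmetric end for end, 0.33 kg or so, with four dark dots on top. It starts lying flat lengthwise in the tray across the three pads, 7 mm above the bench. Origin: centre of its underside
- pad_red: thin red felt-like pad, fixed flat on the tray floor, 84 (tray lengthwise) x 150 (across) x 2 mm, partly hidden under the pattern at the start; its middle lies under the pattern; the three pads lie in a row 90 mm apart along the tray, in any order. Origin: centre of its underside, 5 mm above the bench; x along the tray, y across it, z up
- pad_green: thin green felt-like pad, fixed flat on the tray floor, 84 (tray lengthwise) x 150 (across) x 2 mm, partly hidden under the pattern at the start; its middle lies under the pattern; the three pads lie in a row 90 mm apart along the tray, in any order. Origin: centre of its underside, 5 mm above the bench; x along the tray, y across it, z up
- pad_blue: thin blue felt-like pad, fixed flat on the tray floor, 84 (tray lengthwise) x 150 (across) x 2 mm, partly hidden under the pattern at the start; its middle lies under the pattern; the three pads lie in a row 90 mm apart along the tray, in any order. Origin: centre of its underside, 5 mm above the bench; x along the tray, y across it, z up
- tray: yellow open tray, fixed, 290 (x) x 170 (y) x 35 mm tall, walls and floor 5 mm thick (inside 280 x 160 mm). Origin: centre of its underside on the bench; x along its length, z up
- mat: grey mat, fixed flat on the bench left or right of the tray, 280 (x) x 130 (y) x 3 mm: the side area. Origin: centre of its underside on the bench, x along its length
- block: pale wooden block, fixed, on the other side of the tray, 335 (x) x 120 (y) x 25 mm tall, with a flat dark inlaid outline on top, 250 x 74 mm with half-round ends, along x. Origin: on the bench under the middle of the outline; x runs towards a small steel toggle clamp (not used) beyond the outline, x = 135 to 195 mm, up to 75 mm above the bench, its red handle reaching y = 60 mm
There are look-alikes about, which are no part of the job. What is meant by the tin is not orange, and is the smaller of those in its own colour. Of the things that look like the rivet_box, the smallest one is meant.

How it is judged:
On the way, in this order (a step that is already met when the one before it is completed fails the run):
1. the tin, the jar and the rivet box all stand upright on the grey mat at the same time (x of tin in the frame of mat between -0.125 and 0.125 m and y of tin in the frame of mat between -0.055 and 0.055 m and z of tin in the frame of mat between -0.002 and 0.01 m and angle between each of tin, jar, rivet_box's own z axis and vertical below 0.15 rad and linear speed of each of tin, jar, rivet_box below 0.03 m/s and x of jar in the frame of mat between -0.125 and 0.125 m and y of jar in the frame of mat between -0.055 and 0.055 m and z of jar in the frame of mat between -0.002 and 0.01 m and x of rivet_box in the frame of mat between -0.125 and 0.125 m and y of rivet_box in the frame of mat between -0.055 and 0.055 m and z of rivet_box in the frame of mat between -0.002 and 0.01 m), for 0.2 s.
2. the pattern lies flat inside the outline on the cutting block (x of pattern in the frame of block between -0.016 and 0.016 m and y of pattern in the frame of block between -0.013 and 0.013 m and z of pattern in the frame of block between 0.02 and 0.031 m and angle between the x axis of pattern and the x axis of block, either way round below 0.13 rad and angle between pattern's own z axis and vertical below 0.15 rad and linear speed of pattern below 0.03 m/s), for 0.2 s.
At the end, for the whole second after the job is handed in: Pattern flat on the block, middle within 16 mm along and 13 mm across of the outline's, in line within 0.13 rad (either end first); tin, jar, rivet box upright within 0.15 rad on the red, green, blue pad, within 23 mm (along tray) and 56 mm (across) of its middle; all at rest (all of step 2 and x of tin in the frame of pad_red between -0.023 and 0.023 m and y of tin in the frame of pad_red between -0.056 and 0.056 m and z of tin in the frame of pad_red between -0.002 and 0.008 m and angle between each of tin, jar, rivet_box's own z axis and vertical below 0.15 rad and linear speed of each of tin, jar, rivet_box below 0.03 m/s and x of jar in the frame of pad_green between -0.023 and 0.023 m and y of jar in the frame of pad_green between -0.056 and 0.056 m and z of jar in the frame of pad_green between -0.002 and 0.008 m and x of rivet_box in the frame of pad_blue between -0.023 and 0.023 m and y of rivet_box in the frame of pad_blue between -0.056 and 0.056 m and z of rivet_box in the frame of pad_blue between -0.002 and 0.008 m); the robot touches nothing.
It fails at once if the tin, the jar or the rivet box is knocked over (angle between any of tin, jar, rivet_box's own z axis and vertical above 0.8 rad).
It also fails if it takes over 134 s, if anything falls off the work surface, if the arm or the gripper's body presses on something with over 40 N, if the wrist force passes 120 N, or if a joint passes its speed limit or range.

## Working session

There is one attempt and no reset: what is moved stays moved. The work goes in short steps, Python scripts to look and compute and a tool call to move; the robot and the scene stay as the last step left them, time stands still between calls to the robot, and variables do not carry over. Pictures are saved under pics/ and viewed, at most 14 in all, crops included, and the job is handed in when it is done.

Besides the shell and the picture viewer there is one more tool, called after ">>>" by a JSON object that holds its "method" and its "body". carry_out: Moves the arm, as the interface text tells. Its arguments: {"type":"object","properties":{"steps":{"type":"array"}},"required":["steps"]}

```bash
mkdir -p pics; python3 - <<'E'
from bench import ctrl
import cv2,numpy as np
o=ctrl.get_obs();print(o['time_s'],o['eef_pos'],o['eef_rot'],o['opening'])
for n in ['scene','side','wrist']:
    im=ctrl.camera(n);cv2.imwrite(f'pics/{n}0.png',im[:,:,::-1])
    p=ctrl.camera_params(n);print(n,{k:np.round(v,4).tolist() for k,v in p.items()})
E
```

```text
0.0 [0.12853254 0.5599957  0.30296428] [-2.67115740e-04  1.12657666e-01  9.93633451e-01 -8.63084999e-04] 0.9956361709666962
scene {'vertical_fov': 49.9536, 'cx': 257.1984, 'cy': 198.1993, 'cam_to_world': [[0.5814, 0.6619, -0.4732, 0.9483], [0.8135, -0.462, 0.3533, -0.3381], [0.0153, -0.5904, -0.807, 0.8577], [0.0, 0.0, 0.0, 1.0]]}
side {'vertical_fov': 52.6425, 'cx': 256.5003, 'cy': 184.274, 'cam_to_world': [[0.9808, -0.1136, 0.1583, 0.3686], [-0.1948, -0.6007, 0.7754, -0.6752], [0.007, -0.7914, -0.6113, 0.6014], [0.0, 0.0, 0.0, 1.0]]}
wrist {'vertical_fov': 70.6821, 'cx': 255.1819, 'cy': 191.4804, 'hand_eye': [[-0.0006, -0.9483, -0.3174, 0.0813], [1.0, -0.0002, -0.0012, 0.0], [0.0011, -0.3174, 0.9483, -0.0694], [0.0, 0.0, 0.0, 1.0]]}
```

View pics/scene0.png

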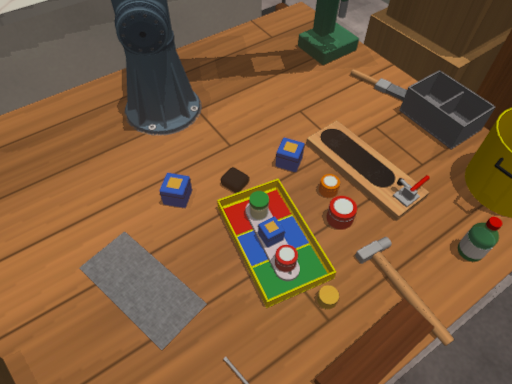

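View pics/side0.png

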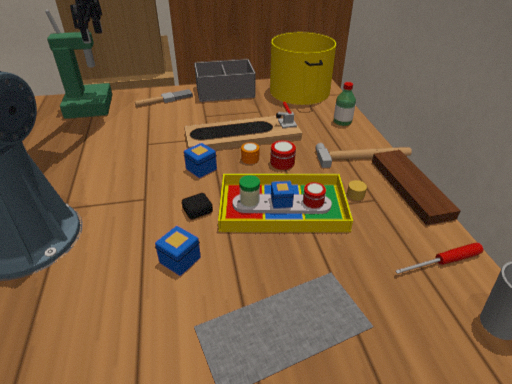

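View pics/wrist0.png

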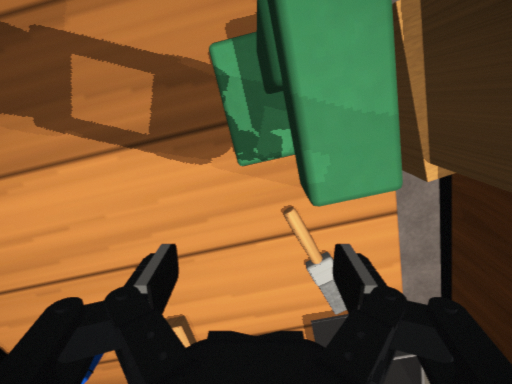

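Scene picture (px): red/steel lids are at (286,257) in the tray, (342,211) larger, and orange at (330,184). Blue boxes are at (272,232) in the tray, and (291,153) and (176,189), both larger. Green-capped: the jar at (259,204) and a bottle at (480,240). I choose the three in the tray and check them in a crop.

```bash
python3 - <<'E'
import cv2,numpy as np
a=cv2.imread('pics/scene0.png');b=cv2.imread('pics/side0.png')
A=cv2.resize(a[175:310,210:345],(600,600)[:2],interpolation=cv2.INTER_CUBIC) # x4.444
B=cv2.resize(b[165:240,210:360],(800,400),interpolation=cv2.INTER_CUBIC)
C=cv2.resize(a[115:215,300:430],(780,600),interpolation=cv2.INTER_CUBIC)
cv2.imwrite('pics/cA.png',A);cv2.imwrite('pics/cB.png',B)
D=b[110:155,180:310]; D=cv2.resize(D,(780,270),interpolation=cv2.INTER_CUBIC)
C=cv2.resize(a[115:215,300:430],(429,330),interpolation=cv2.INTER_CUBIC)
E=np.zeros((600,780,3),np.uint8);E[:330,:429]=C;E[330:,:]=D;cv2.imwrite('pics/cC.png',E)
E
```

```text
(no output)
```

View pics/cA.png

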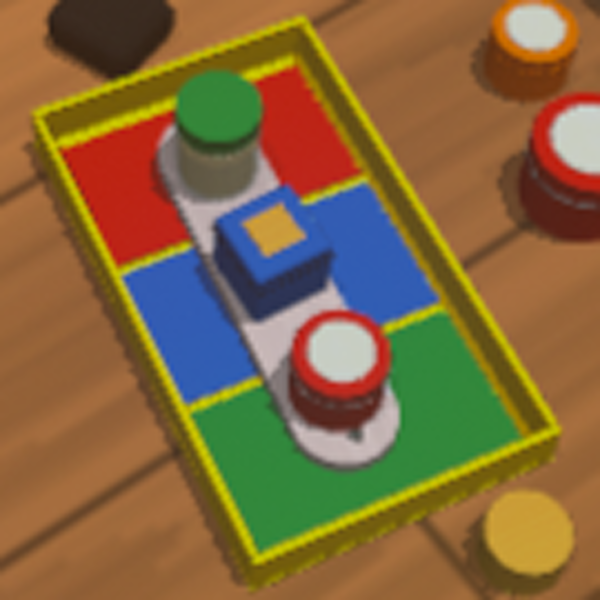

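View pics/cB.png

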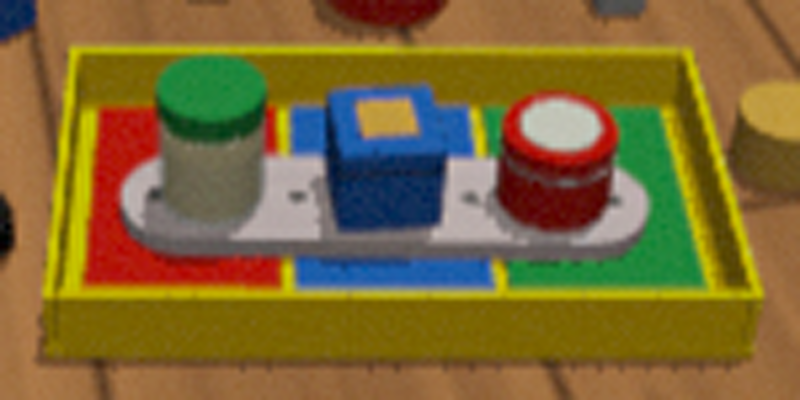

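View pics/cC.png

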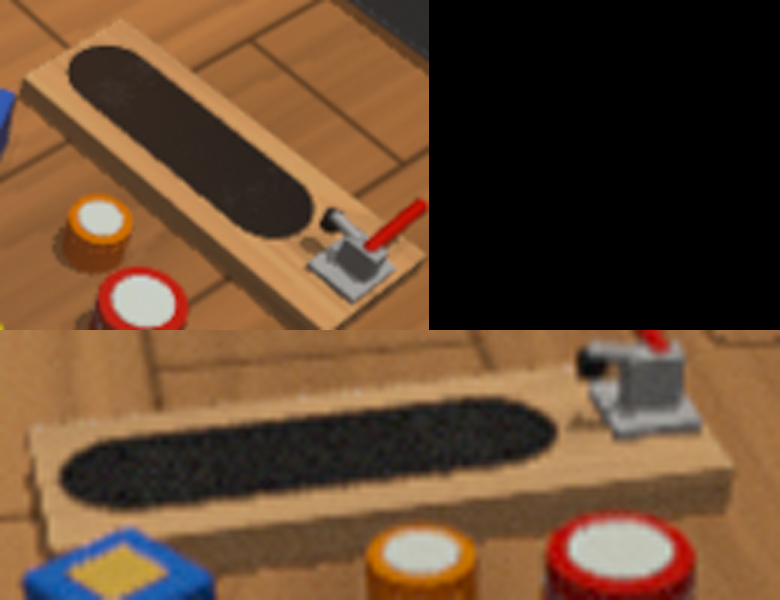

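Crop A/B: jar cap centre (219,106)/(211,88), box brass square (275,230)/(388,118), tin disc (342,351)/(562,125). These three are the smallest of their kind. The pads run red-blue-green with the objects jar-box-tin, so tin and jar must be swapped. Crop C shows the outline and its clamp on the +x end.

```bash
cat > h.py <<'E'
import numpy as np,cv2
from scipy.spatial.transform import Rotation as R
from bench import ctrl
def ray(cam,uv,T=None,p=None):
    p=p or ctrl.camera_params(cam); T=p['cam_to_world'] if T is None else T; T=np.array(T)
    f=192/np.tan(np.radians(p['vertical_fov'])/2)
    d=np.array([(uv[0]-p['cx'])/f,(uv[1]-p['cy'])/f,1]); d=T[:3,:3]@d
    return T[:3,3],d/np.linalg.norm(d)
def tri(rs):
    A=0;b=0
    for o,d in rs:
        P=np.eye(3)-np.outer(d,d);A=A+P;b=b+P@o
    x=np.linalg.solve(A,b)
    return np.round(x,4),round(max(np.linalg.norm(np.cross(x-o,d)) for o,d in rs),4)
def plane(r,z): o,d=r; return np.round(o+d*(z-o[2])/d[2],4)
def tool():
    o=ctrl.get_obs(); q=np.array(o['eef_rot']);T=np.eye(4);T[:3,:3]=R.from_quat(q[[1,2,3,0]]).as_matrix();T[:3,3]=o['eef_pos'];return T,o
def wristT():
    T,_=tool(); return T@np.array(ctrl.camera_params('wrist')['hand_eye'])
E
python3 - <<'E'
from h import *
def cv(uv,s,o): return ((uv[0]+.5)/s-.5+o[0],(uv[1]+.5)/s-.5+o[1])
A=lambda u:ray('scene',cv(u,600/135,(210,175)))
B=lambda u:ray('side',cv(u,800/150,(210,165)))
for n,a,b in [('jar',(219,106),(211,88)),('box',(275,230),(388,118)),('tin',(342,351),(562,125)),
 ('trLL',(36,115),(70-25,297)),('trLH',(304,18),(70,48)),('trHH',(557,432),(690,48)),('trHL',(256,565),(762,297))]:
    print(n,*tri([A(a),B(b)]))
for u in [(157,194),(297,196),(470,198),(615,201)]: print('dot',plane(B(u),.017))
for c,pts in [('scene',[(124,233),(203,301),(167,342),(82,269)]),('side',[(333,278),(370,325),(238,378),(198,327)])]:
    print('mat',c,[plane(ray(c,p),.003)[:2].tolist() for p in pts])
for c,(x0,x1,y0,y1) in [('scene',(315,400,125,190)),('side',(185,275,115,146))]:
    im=cv2.imread(f'pics/{c}0.png');m=np.zeros(im.shape[:2],np.uint8)
    m[y0:y1,x0:x1]=(im.max(2)[y0:y1,x0:x1]<85)*255
    k=max(cv2.findContours(m,0,2)[0],key=cv2.contourArea)[:,0]
    w=np.array([plane(ray(c,p),.025)[:2] for p in k],np.float32)
    r=cv2.minAreaRect(w*1000);print('outline',c,r)
E
```

```text
jar [0.4914 0.0081 0.074 ] 0.0003
box [ 0.5644 -0.0087  0.0605] 0.0001
tin [ 0.6378 -0.0219  0.056 ] 0.0
trLL [ 0.4113 -0.0589  0.0289] 0.0008
trLH [0.4426 0.1049 0.0313] 0.0011
trHH [0.7255 0.0468 0.0346] 0.0012
trHL [ 0.6946 -0.1153  0.0314] 0.0005
dot [0.4675 0.0112 0.017 ]
dot [ 0.5274 -0.0015  0.017 ]
dot [ 0.6014 -0.017   0.017 ]
dot [ 0.6631 -0.0307  0.017 ]
mat scene [[0.348, -0.2871], [0.6046, -0.2209], [0.6375, -0.3262], [0.3816, -0.4052]]
mat side [[0.6108, -0.233], [0.6383, -0.3409], [0.4012, -0.387], [0.3479, -0.2884]]
outline scene ((497.5225830078125, 329.5359191894531), (246.1285858154297, 70.81033325195312), 2.493788242340088)
outline side ((496.6888732910156, 329.2904052734375), (246.08961486816406, 68.23680877685547), 3.0286974906921387)
```

```bash
cat >> h.py <<'E'
def moves(*wps):
    "each wp (x,y,z TCP,psi): print tool-frame shift+wz from present pose"
    T,o=tool();print('t',round(o['time_s'],2),'pos',np.round(o['eef_pos'],4),'psi',round(np.arctan2(-T[0,1],T[1,1]),4),'tilt',np.round(T[:2,2],4))
    for x,y,z,psi in wps:
        G=np.c_[[-np.cos(psi),-np.sin(psi),0],[-np.sin(psi),np.cos(psi),0],[0,0,-1]]
        d=T[:3,:3].T@(np.array([x,y,z])-T[:3,3]);w=R.from_matrix(T[:3,:3].T@G).as_rotvec()
        print(np.round(d,4).tolist(),np.round(w,4).tolist())
E
python3 -c "
from h import *
moves((.62,-.018,.30,-.202),(.638,-.022,.25,-.202))"
```

```text
t 0.15 pos [0.1286 0.5601 0.3032] psi -0.2258 tilt [-0.0006 -0.0012]
[-0.6084, -0.4534, 0.0036] [-0.0013, -0.0003, -0.0238]
[-0.6268, -0.4532, 0.0536] [-0.0013, -0.0003, -0.0238]
```

>>> {"method": "carry_out", "body": {"steps": [-0.608,-0.453,0,0,0,-0.024,1,-0.608,-0.453,0,0,0,-0.024,1,-0.608,-0.453,0,0,0,-0.024,1,-0.608,-0.453,0,0,0,-0.024,1,-0.608,-0.453,0,0,0,-0.024,1,-0.608,-0.453,0,0,0,-0.024,1,-0.608,-0.453,0,0,0,-0.024,1,-0.608,-0.453,0,0,0,-0.024,1,-0.608,-0.453,0,0,0,-0.024,1,-0.608,-0.453,0,0,0,-0.024,1,-0.608,-0.453,0,0,0,-0.024,1,-0.608,-0.453,0,0,0,-0.024,1,-0.608,-0.453,0,0,0,-0.024,1,-0.608,-0.453,0,0,0,-0.024,1,-0.608,-0.453,0,0,0,-0.024,1,-0.608,-0.453,0,0,0,-0.024,1,-0.608,-0.453,0,0,0,-0.024,1,-0.608,-0.453,0,0,0,-0.024,1,-0.608,-0.453,0,0,0,-0.024,1,-0.608,-0.453,0,0,0,-0.024,1]}}

```text
time_s: 2.15
eef_pos: [0.6193, -0.0157, 0.3042]
eef_rot: [0.0, 0.1, 0.995, 0.0]
wrist_force: [0.4, 0.1, -0.6]
opening: 1.0
grasp_force: 0.0
```

```bash
python3 - <<'E'
from h import *
np.save('pics/T1.npy',wristT());cv2.imwrite('pics/w1.png',ctrl.camera('wrist')[:,:,::-1])
moves((.638,-.022,.20,-.202),(.638,-.022,.096,-.202))
E
```

```text
t 2.2 pos [ 0.6194 -0.0159  0.3043] psi -0.2001 tilt [ 0.0004 -0.    ]
[-0.0194, -0.0023, 0.1043] [0.0001, 0.0004, 0.0019]
[-0.0194, -0.0023, 0.2083] [0.0001, 0.0004, 0.0019]
```

View pics/w1.png

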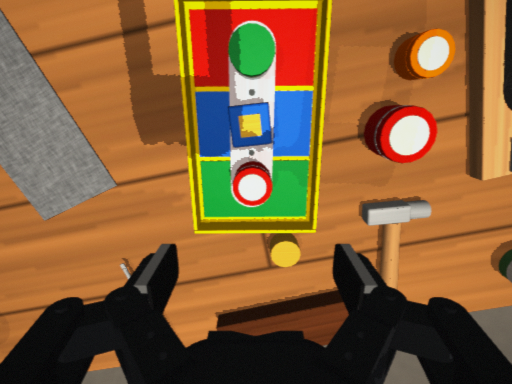

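Wrist view: jar cap (252,48), brass square (251,125), tin disc (252,187), tray dead in line; mat corner at (115,186).

```bash
python3 - <<'E'
from h import *
T=np.load('pics/T1.npy')
for n,u,z in [('jar',(252,48),.077),('box',(251,125),.062),('tin',(252,187),.057),('matHH',(115,186),.003),('matHL',(51,219),.003)]: print(n,plane(ray('wrist',u,T),z))
E
```

```text
jar [0.4907 0.0069 0.077 ]
box [ 0.5638 -0.0096  0.062 ]
tin [ 0.637  -0.0237  0.057 ]
matHH [ 0.613  -0.2201  0.003 ]
matHL [ 0.6429 -0.3326  0.003 ]
```

>>> {"method": "carry_out", "body": {"steps": [-0.018,-0.003,0.05,0,0,0,1,-0.018,-0.003,0.1,0,0,0,1,-0.018,-0.003,0.14,0,0,0,1,-0.018,-0.003,0.17,0,0,0,1,-0.018,-0.003,0.19,0,0,0,1,-0.018,-0.003,0.207,0,0,0,1,-0.018,-0.003,0.207,0,0,0,1,-0.018,-0.003,0.207,0,0,0,0.4,-0.018,-0.003,0.207,0,0,0,0.4,-0.018,-0.003,0.207,0,0,0,0.4,-0.018,-0.003,0.207,0,0,0,0.4,-0.018,-0.003,0.207,0,0,0,0.4,-0.018,-0.003,0.207,0,0,0,0.4,-0.018,-0.003,0.207,0,0,0,0.4,-0.018,-0.003,0.207,0,0,0,0.4,-0.018,-0.003,0.207,0,0,0,0.4]}}

```text
time_s: 3.8
eef_pos: [0.6383, -0.024, 0.0991]
eef_rot: [0.002, 0.101, 0.995, -0.0]
wrist_force: [-0.3, 0.4, 6.6]
opening: 0.571
grasp_force: 62.3
```

```bash
python3 -c "
from h import *
moves((.638,-.024,.18,-.202),(.57,-.292,.18,-.202),(.57,-.292,.0855,-.202))"
```

```text
t 3.8 pos [ 0.6383 -0.024   0.0991] psi -0.2017 tilt [ 0.0038 -0.0008]
[0.0, -0.0001, -0.0809] [-0.0, 0.0038, 0.0003]
[0.0129, -0.2763, -0.0809] [-0.0, 0.0038, 0.0003]
[0.0133, -0.2763, 0.0136] [-0.0, 0.0038, 0.0003]
```

>>> {"method": "carry_out", "body": {"steps": [0,0,-0.03,0,0,0,0.4,0,0,-0.08,0,0,0,0.4,0.013,-0.276,-0.08,0,0,0,0.4,0.013,-0.276,-0.08,0,0,0,0.4,0.013,-0.276,-0.08,0,0,0,0.4,0.013,-0.276,-0.08,0,0,0,0.4,0.013,-0.276,-0.08,0,0,0,0.4,0.013,-0.276,-0.08,0,0,0,0.4,0.013,-0.276,-0.08,0,0,0,0.4,0.013,-0.276,-0.08,0,0,0,0.4,0.013,-0.276,-0.04,0,0,0,0.4,0.013,-0.276,-0.01,0,0,0,0.4,0.013,-0.276,0.003,0,0,0,0.4,0.013,-0.276,0.01,0,0,0,0.4,0.013,-0.276,0.012,0,0,0,0.4,0.013,-0.276,0.012,0,0,0,0.4]}}

```text
time_s: 5.4
eef_pos: [0.5698, -0.2916, 0.086]
eef_rot: [0.001, 0.1, 0.995, -0.001]
wrist_force: [1.0, 0.2, -1.1]
opening: 0.566
grasp_force: 62.3
```

>>> {"method": "carry_out", "body": {"steps": [0,0,0.0015,0,0,0,0.4,0,0,0.0015,0,0,0,0.5,0,0,0.0015,0,0,0,0.8,0,0,0.001,0,0,0,1,0,0,0.001,0,0,0,1,0,0,-0.02,0,0,0,1,0,0,-0.06,0,0,0,1,0,0,-0.1,0,0,0,1,0.0625,0.275,-0.1,0,0,0,1,0.0625,0.275,-0.1,0,0,0,1,0.0625,0.275,-0.1,0,0,0,1,0.0625,0.275,-0.1,0,0,0,1,0.0625,0.275,-0.1,0,0,0,1,0.0625,0.275,-0.1,0,0,0,1,0.0625,0.275,-0.1,0,0,0,1,0.0625,0.275,-0.1,0,0,0,1,0.0625,0.275,-0.06,0,0,0,1,0.0625,0.275,-0.03,0,0,0,1,0.0625,0.275,-0.012,0,0,0,1,0.0625,0.275,-0.012,0,0,0,1]}}

```text
time_s: 7.4
eef_pos: [0.5608, -0.0108, 0.0939]
eef_rot: [-0.003, 0.102, 0.995, 0.0]
wrist_force: [-0.0, 0.2, 0.2]
opening: 1.001
grasp_force: 0.0
```

```bash
python3 - <<'E'
from h import *
cv2.imwrite('pics/s1.png',np.hstack([ctrl.camera('side'),ctrl.camera('scene')])[:,:,::-1][:, :])
i=cv2.imread('pics/s1.png');cv2.imwrite('pics/s1.png',cv2.resize(i,(800,300)))
moves((.5638,-.0096,.097,-.202),(.5638,-.0096,.18,-.202),(.493,-.311,.18,-.202),(.493,-.311,.085,-.202))
E
```

```text
t 7.5 pos [ 0.563  -0.0109  0.0971] psi -0.2035 tilt [-0.0001 -0.0001]
[-0.0005, 0.0014, 0.0001] [-0.0002, -0.0001, -0.0015]
[-0.0005, 0.0014, -0.0829] [-0.0002, -0.0001, -0.0015]
[0.0079, -0.3081, -0.0829] [-0.0002, -0.0001, -0.0015]
[0.0079, -0.3081, 0.0121] [-0.0002, -0.0001, -0.0015]
```

View pics/s1.png

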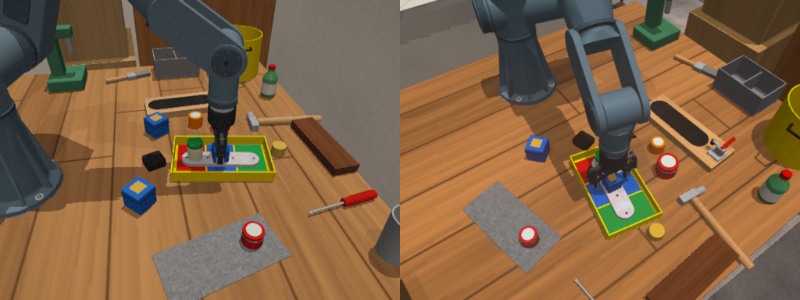

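The tin stands on the mat at side px (252,235) of this half-size view; the gripper is astride the box.

>>> {"method": "carry_out", "body": {"steps": [0,0.001,0,0,0,0,0.35,0,0.001,0,0,0,0,0.35,0,0.001,0,0,0,0,0.35,0,0.001,0,0,0,0,0.35,0,0.001,0,0,0,0,0.35,0,0.001,0,0,0,0,0.35,0,0.001,0,0,0,0,0.35,0,0.001,-0.03,0,0,0,0.35,0,0.001,-0.08,0,0,0,0.35,0.008,-0.308,-0.08,0,0,0,0.35,0.008,-0.308,-0.08,0,0,0,0.35,0.008,-0.308,-0.08,0,0,0,0.35,0.008,-0.308,-0.08,0,0,0,0.35,0.008,-0.308,-0.08,0,0,0,0.35,0.008,-0.308,-0.08,0,0,0,0.35,0.008,-0.308,-0.08,0,0,0,0.35,0.008,-0.308,-0.08,0,0,0,0.35,0.008,-0.308,-0.05,0,0,0,0.35,0.008,-0.308,-0.02,0,0,0,0.35,0.008,-0.308,-0.005,0,0,0,0.35]}}

```text
time_s: 9.5
eef_pos: [0.4924, -0.3067, 0.0994]
eef_rot: [-0.002, 0.1, 0.995, 0.002]
wrist_force: [-0.1, 0.2, -2.7]
opening: 0.541
grasp_force: 60.4
```

>>> {"method": "carry_out", "body": {"steps": [0,0,0.012,0,0,0,0.35,0,0,0.0185,0,0,0,0.35,0,0,0.0185,0,0,0,0.5,0,0,0.0185,0,0,0,0.8,0,0,0.0185,0,0,0,1,0,0,0.0185,0,0,0,1,0,0,-0.01,0,0,0,1,0,0,-0.05,0,0,0,1,0,0,-0.1,0,0,0,1,0.066,0.311,-0.1,0,0,0,1,0.066,0.311,-0.1,0,0,0,1,0.066,0.311,-0.1,0,0,0,1,0.066,0.311,-0.1,0,0,0,1,0.066,0.311,-0.1,0,0,0,1,0.066,0.311,-0.1,0,0,0,1,0.066,0.311,-0.1,0,0,0,1,0.066,0.311,-0.1,0,0,0,1,0.066,0.311,-0.065,0,0,0,1,0.066,0.311,-0.03,0,0,0,1,0.066,0.311,-0.002,0,0,0,1]}}

```text
time_s: 11.5
eef_pos: [0.4908, 0.0071, 0.1026]
eef_rot: [0.0, 0.101, 0.995, -0.0]
wrist_force: [-0.1, -0.0, -0.1]
opening: 1.001
grasp_force: 0.0
```

```bash
python3 - <<'E'
from h import *
a=ctrl.camera('side');b=ctrl.camera('scene')
cv2.imwrite('pics/s2.png',cv2.resize(np.hstack([a,b])[:,:,::-1],(800,300)))
moves((.4907,.0069,.104,-.202),(.4907,.0069,.19,-.202),(.416,-.330,.19,-.202),(.416,-.33,.09,-.202))
E
```

```text
t 11.6 pos [0.4882 0.0076 0.1005] psi -0.203 tilt [-0.0072  0.0013]
[-0.0025, -0.0002, -0.0035] [-0.0002, -0.0074, -0.001]
[-0.0019, -0.0002, -0.0895] [-0.0002, -0.0074, -0.001]
[0.0034, -0.3452, -0.0894] [-0.0002, -0.0074, -0.001]
[0.0026, -0.3452, 0.0106] [-0.0002, -0.0074, -0.001]
```

View pics/s2.png

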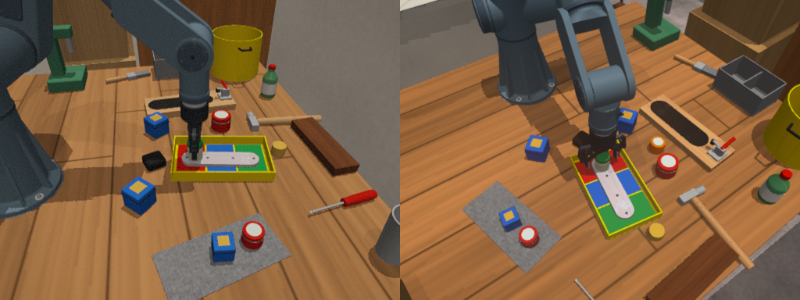

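Tin and box stand on the mat, at (252,235) and (222,246); the gripper is astride the jar.

>>> {"method": "carry_out", "body": {"steps": [0,0,0,0,0,0,0.35,0,0,0,0,0,0,0.35,0,0,0,0,0,0,0.35,0,0,0,0,0,0,0.35,0,0,0,0,0,0,0.35,0,0,0,0,0,0,0.35,0,0,0,0,0,0,0.35]}}

```text
time_s: 12.3
eef_pos: [0.4924, 0.0076, 0.106]
eef_rot: [0.002, 0.101, 0.995, -0.001]
wrist_force: [0.1, -1.7, 7.8]
opening: 0.531
grasp_force: 61.3
```

>>> {"method": "carry_out", "body": {"steps": [0,0,-0.03,0,0,0,0.35,0,0,-0.085,0,0,0,0.35,0.006,-0.345,-0.085,0,0,0,0.35,0.006,-0.345,-0.085,0,0,0,0.35,0.006,-0.345,-0.085,0,0,0,0.35,0.006,-0.345,-0.085,0,0,0,0.35,0.006,-0.345,-0.085,0,0,0,0.35,0.006,-0.345,-0.085,0,0,0,0.35,0.006,-0.345,-0.085,0,0,0,0.35,0.006,-0.345,-0.085,0,0,0,0.35,0.006,-0.345,-0.085,0,0,0,0.35,0.006,-0.345,-0.05,0,0,0,0.35,0.006,-0.345,-0.02,0,0,0,0.35,0.006,-0.345,0,0,0,0,0.35,0.006,-0.345,0.009,0,0,0,0.35,0.006,-0.345,0.009,0,0,0,0.35]}}

```text
time_s: 13.9
eef_pos: [0.4157, -0.3268, 0.094]
eef_rot: [-0.001, 0.1, 0.995, 0.001]
wrist_force: [0.5, -0.1, -1.6]
opening: 0.534
grasp_force: 62.0
```

>>> {"method": "carry_out", "body": {"steps": [0,0,0.001,0,0,0,0.35,0,0,0.0025,0,0,0,0.35,0,0,0.0025,0,0,0,0.5,0,0,0.002,0,0,0,0.8,0,0,0.002,0,0,0,1,0,0,0.002,0,0,0,1,0,0,-0.02,0,0,0,1,0,0,-0.06,0,0,0,1,0,0,-0.1,0,0,0,1,-0.082,0.344,-0.16,0,0,0,1,-0.082,0.344,-0.16,0,0,0,1,-0.082,0.344,-0.16,0,0,0,1,-0.082,0.344,-0.16,0,0,0,1,-0.082,0.344,-0.16,0,0,0,1,-0.082,0.344,-0.16,0,0,0,1,-0.082,0.344,-0.16,0,0,0,1,-0.082,0.344,-0.16,0,0,0,1,-0.082,0.344,-0.16,0,0,0,1,-0.082,0.344,-0.16,0,0,0,1,-0.082,0.344,-0.16,0,0,0,1]}}

```text
time_s: 15.9
eef_pos: [0.5644, -0.0095, 0.2543]
eef_rot: [-0.001, 0.102, 0.995, -0.0]
wrist_force: [-0.1, -0.0, -0.3]
opening: 1.004
grasp_force: 0.0
```

```bash
python3 - <<'E'
from h import *
np.save('pics/T2.npy',wristT());w=ctrl.camera('wrist')
a=ctrl.camera('side')
cv2.imwrite('pics/s3.png',np.vstack([w[:300],np.pad(a[120:384,128:384],((0,0),(0,256),(0,0)))])[:,:,::-1])
moves((.565,-.0095,.2,-.202),(.565,-.0095,.1,-.202))
E
```

```text
t 16.0 pos [ 0.5646 -0.0095  0.2545] psi -0.204 tilt [-0.0007  0.    ]
[-0.0004, 0.0001, 0.0545] [-0.0001, -0.0007, -0.002]
[-0.0005, 0.0001, 0.1545] [-0.0001, -0.0007, -0.002]
```

View pics/s3.png

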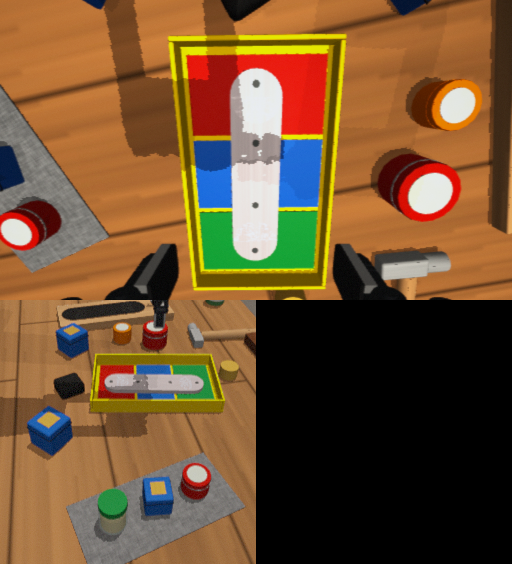

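All three stand upright on the mat. Pattern dots at (256,84), (256,143), (255,205), (255,250); yellow pad gaps from (195,137) to (322,134) and from (199,211) to (318,208).

```bash
python3 - <<'E'
from h import *
T=np.load('pics/T2.npy')
d=np.array([plane(ray('wrist',u,T),.017) for u in [(256,84),(256,143),(255,205),(255,250)]]);print(d,d.mean(0),(d[0]+d[3])/2,np.arctan2(*(d[3]-d[0])[1::-1]))
g=[plane(ray('wrist',u,T),.007) for u in [(195,137),(322,134),(199,211),(318,208)]];print((g[0]+g[1])/2,(g[2]+g[3])/2)
c=(g[0]+g[1]+g[2]+g[3])/4; print('blue',c)
# second height check: dots by wrist + side(s0) 
from_side=[(157,194),(615,201)]
for w,s in [((256,84),from_side[0]),((255,250),from_side[1])]:
    u=((s[0]+.5)/(16/3)-.5+210,(s[1]+.5)/(16/3)-.5+165); print(tri([ray('wrist',w,T),ray('side',u)]))
E
```

```text
[[ 0.4681  0.0109  0.017 ]
 [ 0.5287 -0.0016  0.017 ]
 [ 0.6019 -0.0179  0.017 ]
 [ 0.6627 -0.0305  0.017 ]] [ 0.56535  -0.009775  0.017   ] [ 0.5654 -0.0098  0.017 ] -0.20961892580978184
[0.5223 0.0025 0.007 ] [ 0.6125 -0.0158  0.007 ]
blue [ 0.5674  -0.00665  0.007  ]
(array([0.4678, 0.011 , 0.0172]), np.float64(0.0003))
(array([ 0.663 , -0.0306,  0.0167]), np.float64(0.0002))
```

>>> {"method": "carry_out", "body": {"steps": [-0.001,0,0.05,0,0,0.006,1,-0.001,0,0.1,0,0,0.006,1,-0.001,0,0.14,0,0,0.006,1,-0.001,0,0.165,0,0,0.006,1,-0.001,0,0.1765,0,0,0.006,1,-0.001,0,0.1765,0,0,0.006,1,-0.001,0,0.1765,0,0,0.006,0.75,-0.001,0,0.1765,0,0,0.006,0.5,-0.001,0,0.1765,0,0,0.006,0.5,-0.001,0,0.1765,0,0,0.006,0.45,-0.001,0,0.1765,0,0,0.006,0.45,-0.001,0,0.1765,0,0,0.006,0.45,-0.001,0,0.1765,0,0,0.006,0.45,-0.001,0,0.1765,0,0,0.006,0.45]}}

```text
time_s: 17.4
eef_pos: [0.5677, -0.0088, 0.081]
eef_rot: [0.002, 0.104, 0.995, -0.0]
wrist_force: [-1.8, -2.2, 6.6]
opening: 0.629
grasp_force: 62.4
```

>>> {"method": "carry_out", "body": {"steps": [0,0,-0.01,0,0,0,0.45,0,0,-0.03,0,0,0,0.45,0,0,-0.06,0,0,0,0.45,0,0,-0.09,0,0,0,0.45,0,0,-0.09,0,0,0,0.45,0,0,-0.09,0,0,0,0.45]}}

```text
time_s: 18.0
eef_pos: [0.5663, -0.0082, 0.1693]
eef_rot: [0.001, 0.104, 0.995, -0.0]
wrist_force: [-0.7, 1.1, -3.5]
opening: 0.628
grasp_force: 64.3
```

```bash
python3 - <<'E'
from h import *
w=ctrl.camera('wrist')
a=ctrl.camera('side')
cv2.imwrite('pics/s4.png',np.vstack([w[:300],cv2.resize(a[140:240,190:360],(512,300))])[:,:,::-1])
print(ctrl.get_obs()['opening'],ctrl.get_obs()['wrist_force'])
moves((.497,.3294,.17,.048),(.497,.3294,.12,.048),(.497,.3294,.1,.048))
E
```

```text
0.6276843962868139 [-0.13156083  0.35557661 -3.46290938]
t 18.1 pos [ 0.565  -0.0079  0.1671] psi -0.2077 tilt [-0.0024  0.0006]
[0.1361, 0.3161, -0.0026] [0.0004, -0.0024, -0.2557]
[0.136, 0.3161, 0.0474] [0.0004, -0.0024, -0.2557]
[0.1359, 0.3161, 0.0674] [0.0004, -0.0024, -0.2557]
```

View pics/s4.png

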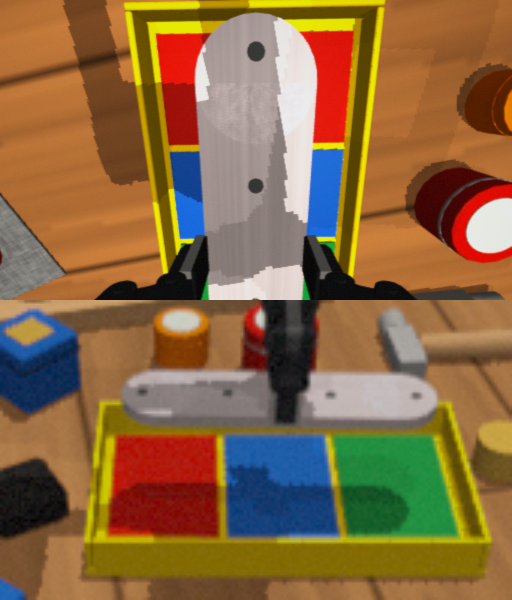

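The pattern is held level near its middle (side crop: ends at x = 122 and 437, grip at x = 290).

>>> {"method": "carry_out", "body": {"steps": [0.134,0.316,-0.03,0,0,-0.256,0.45,0.134,0.316,-0.03,0,0,-0.256,0.45,0.134,0.316,-0.03,0,0,-0.256,0.45,0.134,0.316,-0.03,0,0,-0.256,0.45,0.134,0.316,-0.03,0,0,-0.256,0.45,0.134,0.316,-0.03,0,0,-0.256,0.45,0.134,0.316,-0.03,0,0,-0.256,0.45,0.134,0.316,-0.03,0,0,-0.256,0.45,0.134,0.316,-0.03,0,0,-0.256,0.45,0.134,0.316,-0.03,0,0,-0.256,0.45,0.134,0.316,0,0,0,-0.256,0.45,0.134,0.316,0.03,0,0,-0.256,0.45,0.134,0.316,0.05,0,0,-0.256,0.45,0.134,0.316,0.06,0,0,-0.256,0.45,0.134,0.316,0.06,0,0,-0.256,0.45,0.134,0.316,0.06,0,0,-0.256,0.45]}}

```text
time_s: 19.7
eef_pos: [0.501, 0.3281, 0.1091]
eef_rot: [0.0, -0.024, 1.0, 0.0]
wrist_force: [-0.5, 0.8, -2.3]
opening: 0.632
grasp_force: 64.6
```

```bash
python3 - <<'E'
from h import *
np.save('pics/T3.npy',wristT())
w=ctrl.camera('wrist');b=ctrl.camera('scene')
cv2.imwrite('pics/s5.png',np.vstack([w[:300],cv2.resize(b[110:215,290:450],(457,300))[:,:457] if 0 else np.pad(cv2.resize(b[110:215,290:450],(457,300)),((0,0),(0,55),(0,0)))])[:,:,::-1])
moves((.4985,.329,.099,.048))
print(ctrl.get_obs()['wrist_force'])
E
```

```text
t 19.8 pos [0.5013 0.3287 0.1099] psi 0.0477 tilt [0.0024 0.001 ]
[0.0028, 0.0004, 0.0109] [0.0009, 0.0024, -0.0003]
[ 0.26829606 -0.77375324 -3.45359939]
```

View pics/s5.png

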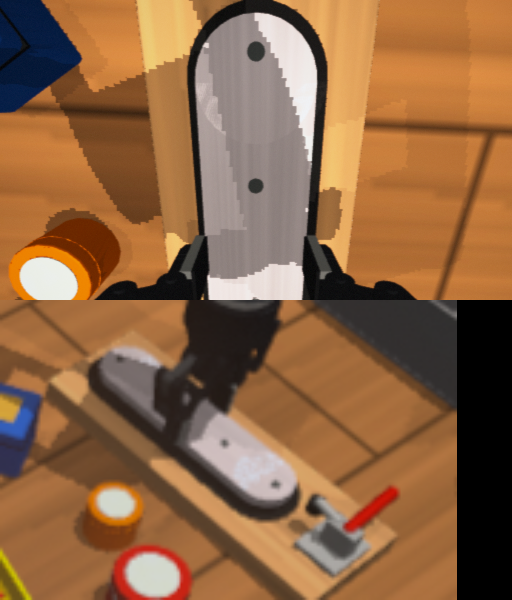

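```bash
python3 - <<'E'
from h import *
T=np.load('pics/T3.npy')
a=plane(ray('wrist',(256,51),T),.046);b=plane(ray('wrist',(256,186),T),.046)
u=(b-a)/np.linalg.norm(b-a);print(a,b,u,a+u*.0998)
E
```

```text
[0.399  0.3235 0.046 ] [0.4611 0.3264 0.046 ] [0.99891139 0.04664804 0.        ] [0.49869136 0.32815547 0.046     ]
```

>>> {"method": "carry_out", "body": {"steps": [0.0015,0.001,0.005,0,0,0,0.45,0.0015,0.001,0.009,0,0,0,0.45,0.0015,0.001,0.0105,0,0,0,0.45,0.0015,0.001,0.0105,0,0,0,0.45,0.0015,0.001,0.0105,0,0,0,0.45]}}

```text
time_s: 20.3
eef_pos: [0.4987, 0.3298, 0.0991]
eef_rot: [0.0, -0.024, 1.0, 0.0]
wrist_force: [-3.9, -2.5, 7.0]
opening: 0.629
grasp_force: 65.8
```

Touching down (force +7 N). Release, rise and check.

>>> {"method": "carry_out", "body": {"steps": [0,0,0,0,0,0,0.7,0,0,0,0,0,0,0.85,0,0,0,0,0,0,1,0,0,0,0,0,0,1,0,0,-0.02,0,0,0,1,0,0,-0.06,0,0,0,1,0,0,-0.11,0,0,0,1,0,0,-0.15,0,0,0,1,0,0,-0.15,0,0,0,1,0,0,-0.15,0,0,0,1,0,0,-0.15,0,0,0,1]}}

```text
time_s: 21.4
eef_pos: [0.4978, 0.3292, 0.2463]
eef_rot: [-0.001, -0.024, 1.0, -0.0]
wrist_force: [-0.8, -0.1, -0.7]
opening: 0.997
grasp_force: 0.0
```

```bash
python3 - <<'E'
from h import *
np.save('pics/T4.npy',wristT())
w=ctrl.camera('wrist');a=ctrl.camera('side')
cv2.imwrite('pics/s6.png',np.vstack([w[:300],np.pad(cv2.resize(a[255:384,180:390],(488,300)),((0,0),(0,24),(0,0)))])[:,:,::-1])
moves((.57,-.292,.2,-.202),(.57,-.292,.2,.0))
E
```

```text
t 21.5 pos [0.4977 0.3291 0.2458] psi 0.0482 tilt [-0.0034 -0.0014]
[-0.0425, -0.6239, 0.0464] [-0.0016, -0.0033, 0.2502]
[-0.0425, -0.6239, 0.0464] [-0.0013, -0.0034, 0.0482]
```

View pics/s6.png

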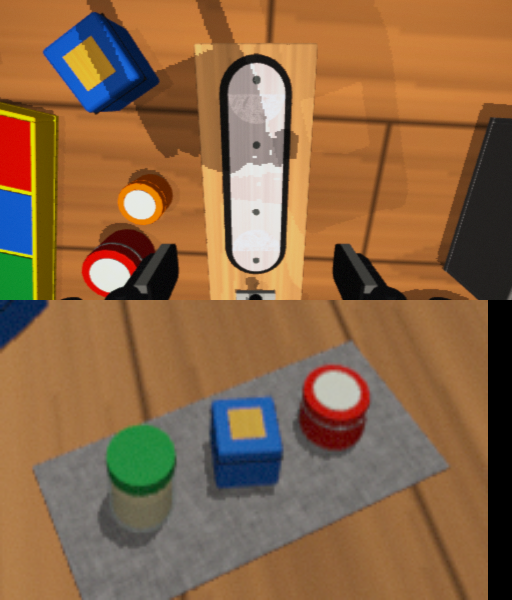

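The pattern lies evenly inside the outline (wrist px 222–291 across, 55–272 along). On the mat in the side crop: tin disc (336,391), brass square (247,423), jar cap (141,455).

```bash
python3 - <<'E'
from h import *
for n,u,z in [('tin',(336,391),.043),('box',(247,423),.048),('jar',(141,455),.063)]:
    print(n,plane(ray('side',((u[0]+.5)/2.324-.5+180,(u[1]-300+.5)/2.3256-.5+255)),z))
E
```

```text
tin [ 0.568  -0.2921  0.043 ]
box [ 0.4949 -0.3095  0.048 ]
jar [ 0.4154 -0.33    0.063 ]
```

>>> {"method": "carry_out", "body": {"steps": [-0.042,-0.624,0.02,0,0,0.25,1,-0.042,-0.624,0.02,0,0,0.25,1,-0.042,-0.624,0.02,0,0,0.25,1,-0.042,-0.624,0.02,0,0,0.25,1,-0.042,-0.624,0.02,0,0,0.25,1,-0.042,-0.624,0.02,0,0,0.25,1,-0.042,-0.624,0.02,0,0,0.25,1,-0.042,-0.624,0.02,0,0,0.25,1,-0.042,-0.624,0.02,0,0,0.25,1,-0.042,-0.624,0.02,0,0,0.25,1,-0.042,-0.624,0.02,0,0,0.25,1,-0.042,-0.624,0.02,0,0,0.25,1,-0.042,-0.624,0.02,0,0,0.25,1,-0.042,-0.624,0.02,0,0,0.25,1,-0.042,-0.624,0.02,0,0,0.25,1,-0.042,-0.624,0.02,0,0,0.25,1]}}

```text
time_s: 23.1
eef_pos: [0.5703, -0.2903, 0.2268]
eef_rot: [-0.001, 0.1, 0.995, 0.001]
wrist_force: [0.8, 0.2, 1.1]
opening: 1.0
grasp_force: 0.0
```

```bash
python3 -c "
from h import *
moves((.569,-.292,.12,-.202),(.569,-.292,.0855,-.202))"
```

```text
t 23.1 pos [ 0.5703 -0.2903  0.2268] psi -0.2009 tilt [-0.0017  0.0017]
[0.0007, -0.0021, 0.1068] [0.0013, -0.002, 0.0011]
[0.0006, -0.0021, 0.1413] [0.0013, -0.002, 0.0011]
```

>>> {"method": "carry_out", "body": {"steps": [0,-0.001,0.05,0,0,0,1,0,-0.001,0.09,0,0,0,1,0,-0.001,0.12,0,0,0,1,0,-0.001,0.14,0,0,0,1,0,-0.001,0.14,0,0,0,1,0,-0.001,0.14,0,0,0,0.4,0,-0.001,0.14,0,0,0,0.4,0,-0.001,0.14,0,0,0,0.4,0,-0.001,0.14,0,0,0,0.4,0,-0.001,0.14,0,0,0,0.4,0,-0.001,0.14,0,0,0,0.4,0,-0.001,0.14,0,0,0,0.4]}}

```text
time_s: 24.3
eef_pos: [0.5718, -0.2934, 0.0904]
eef_rot: [0.002, 0.101, 0.995, -0.001]
wrist_force: [0.9, 2.4, 6.9]
opening: 0.559
grasp_force: 62.6
```

```bash
python3 -c "
from h import *
moves((.569,-.292,.18,-.202),(.479,.011,.18,-.202),(.479,.011,.0915,-.202))"
```

```text
t 24.3 pos [ 0.5718 -0.2934  0.0904] psi -0.2016 tilt [ 0.0035 -0.0023]
[0.0027, 0.0007, -0.0896] [-0.0016, 0.0039, 0.0004]
[0.1515, 0.2795, -0.0906] [-0.0016, 0.0039, 0.0004]
[0.1519, 0.2797, -0.0021] [-0.0016, 0.0039, 0.0004]
```

>>> {"method": "carry_out", "body": {"steps": [0,0,-0.03,0,0,0,0.4,0,0,-0.08,0,0,0,0.4,0,0,-0.1,0,0,0,0.4,0.151,0.279,-0.1,0,0,0,0.4,0.151,0.279,-0.1,0,0,0,0.4,0.151,0.279,-0.1,0,0,0,0.4,0.151,0.279,-0.1,0,0,0,0.4,0.151,0.279,-0.1,0,0,0,0.4,0.151,0.279,-0.1,0,0,0,0.4,0.151,0.279,-0.1,0,0,0,0.4,0.151,0.279,-0.1,0,0,0,0.4,0.151,0.279,-0.06,0,0,0,0.4,0.151,0.279,-0.03,0,0,0,0.4,0.151,0.279,-0.015,0,0,0,0.4,0.151,0.279,-0.01,0,0,0,0.4,0.151,0.279,-0.008,0,0,0,0.4,0.151,0.279,-0.008,0,0,0,0.4]}}

```text
time_s: 26.0
eef_pos: [0.4792, 0.0102, 0.0966]
eef_rot: [0.001, 0.101, 0.995, -0.0]
wrist_force: [-0.2, 0.2, -0.7]
opening: 0.566
grasp_force: 62.3
```

>>> {"method": "carry_out", "body": {"steps": [0,0,0.002,0,0,0,0.4,0,0,0.002,0,0,0,0.5,0,0,0.002,0,0,0,0.8,0,0,0.002,0,0,0,1,0,0,0.001,0,0,0,1,0,0,-0.03,0,0,0,1,0,0,-0.07,0,0,0,1,0,0,-0.11,0,0,0,1,-0.006,-0.347,-0.11,0,0,0,1,-0.006,-0.347,-0.11,0,0,0,1,-0.006,-0.347,-0.11,0,0,0,1,-0.006,-0.347,-0.11,0,0,0,1,-0.006,-0.347,-0.11,0,0,0,1,-0.006,-0.347,-0.11,0,0,0,1,-0.006,-0.347,-0.11,0,0,0,1,-0.006,-0.347,-0.11,0,0,0,1,-0.006,-0.347,-0.11,0,0,0,1,-0.006,-0.347,-0.07,0,0,0,1,-0.006,-0.347,-0.03,0,0,0,1,-0.006,-0.347,0.0,0,0,0,1]}}

```text
time_s: 28.0
eef_pos: [0.4146, -0.3276, 0.094]
eef_rot: [-0.001, 0.1, 0.995, 0.001]
wrist_force: [-0.6, 0.0, -0.1]
opening: 1.001
grasp_force: 0.0
```

>>> {"method": "carry_out", "body": {"steps": [0,0,0.004,0,0,0,1,0,0,0.004,0,0,0,1,0,0,0.004,0,0,0,0.35,0,0,0.004,0,0,0,0.35,0,0,0.004,0,0,0,0.35,0,0,0.004,0,0,0,0.35,0,0,0.004,0,0,0,0.35,0,0,0.004,0,0,0,0.35,0,0,0.004,0,0,0,0.35]}}

```text
time_s: 28.9
eef_pos: [0.4157, -0.3311, 0.0939]
eef_rot: [0.001, 0.101, 0.995, -0.001]
wrist_force: [-1.0, 0.7, 6.4]
opening: 0.537
grasp_force: 60.9
```

```bash
python3 -c "
from h import *
moves((.6555,-.025,.2,-.202))"
```

```text
t 28.9 pos [ 0.4157 -0.3311  0.0939] psi -0.2019 tilt [ 0.0023 -0.0023]
[-0.1739, 0.3478, -0.1063] [-0.0018, 0.0027, 0.0002]
```

>>> {"method": "carry_out", "body": {"steps": [0,0,-0.03,0,0,0,0.35,0,0,-0.07,0,0,0,0.35,0,0,-0.11,0,0,0,0.35,-0.174,0.348,-0.11,0,0,0,0.35,-0.174,0.348,-0.11,0,0,0,0.35,-0.174,0.348,-0.11,0,0,0,0.35,-0.174,0.348,-0.11,0,0,0,0.35,-0.174,0.348,-0.11,0,0,0,0.35,-0.174,0.348,-0.11,0,0,0,0.35,-0.174,0.348,-0.11,0,0,0,0.35,-0.174,0.348,-0.11,0,0,0,0.35,-0.174,0.348,-0.11,0,0,0,0.35,-0.174,0.348,-0.11,0,0,0,0.35,-0.174,0.348,-0.07,0,0,0,0.35,-0.174,0.348,-0.035,0,0,0,0.35,-0.174,0.348,-0.015,0,0,0,0.35,-0.174,0.348,-0.009,0,0,0,0.35,-0.174,0.348,-0.007,0,0,0,0.35,-0.174,0.348,-0.007,0,0,0,0.35]}}

```text
time_s: 30.8
eef_pos: [0.6555, -0.0251, 0.1002]
eef_rot: [0.001, 0.101, 0.995, -0.0]
wrist_force: [0.7, 0.4, -1.1]
opening: 0.539
grasp_force: 62.1
```

```bash
python3 -c "
from h import *
moves((.6555,-.025,.098,-.202),(.494,-.311,.2,-.202),(.494,-.311,.084,-.202))"
```

```text
t 30.8 pos [ 0.6555 -0.0251  0.1002] psi -0.2028 tilt [ 0.0019 -0.0005]
[0.0, 0.0001, 0.0022] [-0.0001, 0.0019, -0.0008]
[0.1004, -0.3126, -0.1] [-0.0001, 0.0019, -0.0008]
[0.1006, -0.3125, 0.016] [-0.0001, 0.0019, -0.0008]
```

>>> {"method": "carry_out", "body": {"steps": [0,0,0.002,0,0,0,0.35,0,0,0.002,0,0,0,0.5,0,0,0.002,0,0,0,0.8,0,0,0.002,0,0,0,1,0,0,0.001,0,0,0,1,0,0,-0.03,0,0,0,1,0,0,-0.07,0,0,0,1,0,0,-0.1,0,0,0,1,0.1,-0.312,-0.1,0,0,0,1,0.1,-0.312,-0.1,0,0,0,1,0.1,-0.312,-0.1,0,0,0,1,0.1,-0.312,-0.1,0,0,0,1,0.1,-0.312,-0.1,0,0,0,1,0.1,-0.312,-0.1,0,0,0,1,0.1,-0.312,-0.1,0,0,0,1,0.1,-0.312,-0.1,0,0,0,1,0.1,-0.312,-0.1,0,0,0,1,0.1,-0.312,-0.06,0,0,0,1,0.1,-0.312,-0.02,0,0,0,1,0.1,-0.312,0.01,0,0,0,1]}}

```text
time_s: 32.8
eef_pos: [0.4947, -0.3076, 0.0869]
eef_rot: [-0.001, 0.1, 0.995, 0.001]
wrist_force: [0.0, 1.1, 0.3]
opening: 1.001
grasp_force: 0.0
```

>>> {"method": "carry_out", "body": {"steps": [0,0,0.006,0,0,0,1,0,0,0.006,0,0,0,1,0,0,0.006,0,0,0,0.35,0,0,0.006,0,0,0,0.35,0,0,0.006,0,0,0,0.35,0,0,0.006,0,0,0,0.35,0,0,0.006,0,0,0,0.35,0,0,0.006,0,0,0,0.35,0,0,0.006,0,0,0,0.35]}}

```text
time_s: 33.7
eef_pos: [0.4956, -0.3108, 0.0852]
eef_rot: [0.002, 0.101, 0.995, -0.001]
wrist_force: [-0.5, 1.2, 6.1]
opening: 0.539
grasp_force: 60.5
```

```bash
python3 -c "
from h import *
moves((.567,-.007,.2,-.202))"
```

```text
t 33.7 pos [ 0.4956 -0.3108  0.0852] psi -0.2019 tilt [ 0.003  -0.0025]
[-0.0094, 0.3117, -0.1154] [-0.0018, 0.0034, 0.0001]
```

>>> {"method": "carry_out", "body": {"steps": [0,0,-0.03,0,0,0,0.35,0,0,-0.07,0,0,0,0.35,0,0,-0.11,0,0,0,0.35,-0.009,0.311,-0.11,0,0,0,0.35,-0.009,0.311,-0.11,0,0,0,0.35,-0.009,0.311,-0.11,0,0,0,0.35,-0.009,0.311,-0.11,0,0,0,0.35,-0.009,0.311,-0.11,0,0,0,0.35,-0.009,0.311,-0.11,0,0,0,0.35,-0.009,0.311,-0.11,0,0,0,0.35,-0.009,0.311,-0.11,0,0,0,0.35,-0.009,0.311,-0.11,0,0,0,0.35,-0.009,0.311,-0.07,0,0,0,0.35,-0.009,0.311,-0.035,0,0,0,0.35,-0.009,0.311,-0.015,0,0,0,0.35,-0.009,0.311,-0.009,0,0,0,0.35,-0.009,0.311,-0.007,0,0,0,0.35,-0.009,0.311,-0.007,0,0,0,0.35]}}

```text
time_s: 35.5
eef_pos: [0.5663, -0.0082, 0.0907]
eef_rot: [0.001, 0.102, 0.995, -0.0]
wrist_force: [0.6, 0.0, -2.7]
opening: 0.538
grasp_force: 60.7
```

>>> {"method": "carry_out", "body": {"steps": [0,0,0.001,0,0,0,0.35,0,0,0.0015,0,0,0,0.35,0,0,0.0015,0,0,0,0.5,0,0,0.0015,0,0,0,0.8,0,0,0.001,0,0,0,1,0,0,0.001,0,0,0,1,0,0,-0.02,0,0,0,1,0,0,-0.06,0,0,0,1,0,0,-0.11,0,0,0,1,0,0,-0.16,0,0,0,1,0,0,-0.2,0,0,0,1,0,0,-0.2,0,0,0,1,0,0,-0.2,0,0,0,1,0,0,-0.2,0,0,0,1,0,0,-0.2,0,0,0,1]}}

```text
time_s: 37.0
eef_pos: [0.5647, -0.0067, 0.2878]
eef_rot: [-0.002, 0.101, 0.995, 0.0]
wrist_force: [-0.6, 0.3, 0.4]
opening: 1.002
grasp_force: 0.0
```

```bash
python3 - <<'E'
from h import *
np.save('pics/T5.npy',wristT())
w=ctrl.camera('wrist');a=ctrl.camera('side')
cv2.imwrite('pics/s7.png',np.vstack([w[:300],cv2.resize(a[90:240,165:365],(400,300))[:, :, :].__array__() if 0 else np.pad(cv2.resize(a[90:240,165:365],(400,300)),((0,0),(0,112),(0,0)))])[:,:,::-1])
moves()
E
```

```text
t 37.1 pos [ 0.565  -0.0068  0.2882] psi -0.2018 tilt [-0.0029  0.0006]
```

View pics/s7.png

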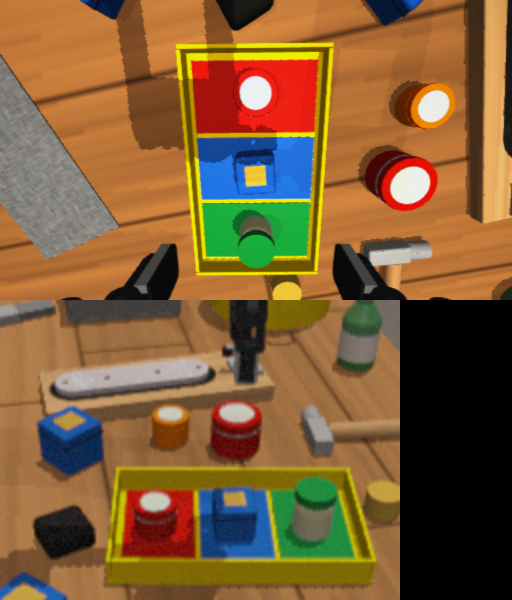

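Tin (255,93) is on red, box (255,172) on blue and jar (256,248) on green, all upright and near mid-pad. The pattern lies in the outline and the gripper is clear.

```bash
python3 -c "
from bench import ctrl
print(ctrl.hand_in())"
```

```text
the job is handed in; nothing more can be done
None
```

I handed the job in at 37.1 s (limit 134 s): the last camera views show the pattern flat inside the outline on the block, and the tin, jar and rivet box upright on the red, green and blue pads. The hand-in gave no verdict.

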